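# Unclamp a jar: park the sprung jaw on its stop pin and push the jar out

## Robot

A 6-joint arm with a two-finger parallel gripper is mounted at the origin on a cart in front of the work surface, level with it; the furniture and walls round the work are solid. World frame = base frame: x ahead of the robot, y to its left, z up, the work surface at z = 0. Lengths are in m, angles in rad, forces in N, time in s.
With the tool pointing down it reaches from about 0.25 to 0.725 m from the base axis. Payload 4 kg.
Tool frame: the origin (TCP) lies at the very end of the fingers, on their centre line; the grasp point (between the pads) lies 19 mm behind it; y points along the fingers, z is the direction in which the jaws open and shut, and the axes are right-handed (so a half turn about y gives the same grasp; the last joint's range is limited). The gripper opens to 85 mm and grips with 20 to 120 N. Pads are 22 mm wide; open, the fingers measure 114 mm over their backs; the gripper's body (76 mm by 85 mm) begins 54 mm behind the grasp point. The pads swing forward as they close: fully open they stand 13 mm farther back than shut.
Start: joints at [1.229, 0.241, 0.005, 1.335, 0, 1.571], TCP at [0.168, 0.471, 0.231] pointing down, gripper open.
Joint ranges: [-2.72, 2.72], [-1.05, 1.87], [-1.09, 1.28], [-1.99, 2.15], [-1.42, 1.44], [-3.14, 3.14]. Speed limits (rad/s): [2.79, 2.79, 3.14, 3.14, 3.14, 3.14].

## Interface

Orientations are given as a unit quaternion [x, y, z, w].
In Python, from workcell import bot gives the robot as it stands. The module is installed in compiled form; this text tells all that it offers.
- The arm moves only by the tool move_arm, never from a script. Its argument "increments" is a list of rows, each an object with "grip": the closure, from 0 (fully open) to 1 (shut); "linear": the shift along the tool's x, y, z scaled (see below), a list of three; "twist": the turn about the tool's y scaled (see below). A call has exactly 5 rows; each row shifts and turns the pose as measured when the row begins, along the tool's axes as they then stand; what a row does not reach is not made up. The controller multiplies each number of a shift by 0.2 m and each number of a turn by 2 rad. A row lasts 1/10 s, in which the tool goes at most 50 mm and 8.59 degrees, less where a joint would pass 70% of its speed; a pose out of reach is approached as far as the arm can. A call with a number of a shift or a turn outside -1 to 1 is refused whole. A call with a gripper value outside its range is refused whole. The fingers move at their own pace and stop on an object; the grip force is fixed at half the most. Time passes only in rows, so rows that do not move let the fingers close, or fill a call up. It gives the time, the measured TCP pose, the force and the opening at its end, in the units of the state.
- bot.get_obs(): the state, without advancing time (a new reading comes with each control period).
- bot.camera(name): name is "scene" or "top" or "wrist"; returns (picture, depth): 384x512x3 uint8, blue, green, red; 384x512 float32, m along the optical axis (not along the pixel's ray), 0 where there is no reading.
- bot.camera_params(name): a dict with "camera_matrix" (3x3 intrinsics, pixels), "rvec" (rotation vector, rad) and "tvec" (3), from world to camera coordinates, as OpenCV has them; the wrist camera has in their place "T_tool_cam" (4x4, takes a point from camera to tool coordinates, whose origin is the TCP and whose axes are the tool frame's). Camera axes: x right, y down, z forward; pixel columns grow to the right and rows downward; lengths in m; the calibration is good to about 2 mm. A picture is of the moment at which its call begins: read the wrist's pose just before it. camera_params takes no time and is no camera call.
- bot.job_done(): hands the job in, once; it reports no verdict.
The state is a dict: "clock": time; "joint_pos": joint angles; "joint_vel": joint speeds; "tau": joint torques, N m; "eef_pos": TCP position; "tool_rot": TCP orientation; "ft_force": force on the tool from outside, world axes, zero at the start; "ft_torque": the same for the moment, N m; "grip_width": finger opening in m.
Only numpy, scipy, OpenCV 4.12 (cv2) and the standard library are available. Lean on these libraries where they do the work, as an engineer would, in place of code of your own. Each camera call takes 0.05 s, during which the arm holds its last target. There are 200 camera calls.

## Task

A lidded glass jar is held in the spring clamp on the table. With the fingertips, push the clamp's jaw open by its upright tab until the stop pin pops up behind it, and let go so that the jaw comes back against the pin and stays open by itself; then push the freed jar out through the open side of the clamp until it stands on the table just clear of it. Only push, do not lift or tip the jar; leave the jaw parked on its pin and the other things where they are.

Things in the scene. Friction and masses are not known exactly. Their poses are not given: they have to be found in the camera images.
- clamp: Spring jar clamp fixed to the table, plate 8 mm thick, origin on the table under the jar's nest. Own axes: x = the way the jaw opens, y = open side of the slot, z up. Plate in mm: x -40..160, y -40..50, but beside the jar it ends at y 24. Slot, no floor (the jar stands on the table): x -17..39, y from -25 out through the open side. Fixed jaw at x -36..-17, y -23..23, 38 high. All of it is below z 60.
- jaw (a joint): Sliding V-jaw, m along the clamp's x: 0 = on the jar, 0.026 = parked on the stop pin, 0.040 = end stop; a spring pushes it back, 6 N at 0 to 11 N at 0.040. It must pass 0.027 for the pin to rise; let go earlier, it shuts again. In mm at 0: V tips x 3, y 21..27 either side; jaw block x 26..39, 38 high; carriage x 38..107, y -18..18, top z 28; tab above it at x 98..105. V tips clear the jar from 0.014.
- push_tab (a point): Centre of the near face of the push tab (it faces the jar; moves with the jaw). The tab is an upright plate 40 mm wide (clamp y), 7 mm thick, from z 28 to z 60 on the carriage; this point is at z 48. Push it along the clamp's +x. Between tab and jaw block the fingers have 58 mm of free room above the carriage top (z 28).
- stop_pin (a joint): Sprung stop pin, m upwards: 0 = held down under the dark latch arm of the jaw (arm's underside z 22), 0.010 = popped up, jaw can no longer shut. Pressing it down would let the jaw go.
- pin_top (a point): Centre of the top of the stop pin: 10 mm thick, upright, in a brass bush at x 72, y 38 mm of the clamp; top at z 22 mm when held down, z 32 mm when up. The latch arm above it (z 22..28) is at y 14..44, its end face at x 51 mm plus the jaw's opening.
- clamped_jar: Glass jar with a screw lid, 34 mm across, 52 mm tall, 75 g or so; origin at the centre of its underside, own z upwards. It stands on the table in the clamp's nest, between the fixed jaw and the V of the sliding jaw. Pushed out it is clear when its centre is 45 mm or more along the clamp's y.
- siphon_jar: Bystander: glass jar with a siphon tube in its lid, 34 mm across, 72 mm tall, origin under its centre. Leave it alone.
- mix_cup: Bystander: white mixing cup, 60 mm across, 42 mm tall, origin under its centre. Leave it alone.
- paint_grey: Bystander: grey paint bottle, 37 mm across, 102 mm tall, origin under its centre, beyond the clamp. Leave it alone.
- paint_white: Bystander: white paint bottle with a dark nozzle, 39 mm across, 102 mm tall, origin under its centre, beyond the clamp. Leave it alone.
- needle_case: Bystander: slim tube, 10 mm thick, 102 mm long, lying on the table beyond the clamp; origin under its middle. Leave it alone.
- spray_screen: Furniture, fixed: upright white three-part screen, 138 x 288 mm on the table and 263 mm tall, origin under its centre, left of and beyond the clamp. Go round or over it.
- air_compressor: Furniture, fixed: small air compressor on the table's left side, about 280 mm (x) by 202 mm (y) and 216 mm tall, origin under it. Go round or over it.

How it is judged:
On the way:
1. the jaw rests against the raised stop pin, let go by the robot, with the jar still in its nest (value of joint jaw between 0.022 and 0.0295 m and value of joint stop_pin above 0.006 m and contact force between the fingers and clamp below 0.5 N and y of clamped_jar in the frame of clamp below 0.02 m), for 0.3 s.
At the end, for the whole second after the job is handed in: the jaw is parked against the raised stop pin (0.022 to 0.0295 m open); the jar stands upright and still on the table, its centre 41 to 150 mm out of the nest on the open side, not touching the clamp (value of joint jaw between 0.022 and 0.0295 m and value of joint stop_pin above 0.006 m and y of clamped_jar in the frame of clamp between 0.041 and 0.15 m and contact force between clamped_jar and clamp below 0.1 N and angle between clamped_jar's own z axis and vertical below 0.08 rad and height (world z) of clamped_jar below 0.004 m and linear speed of clamped_jar below 0.02 m/s).
It fails at once if the jar is lifted off the table (height (world z) of clamped_jar above 0.012 m).
It fails at once if the jar is tipped (angle between clamped_jar's own z axis and vertical above 0.5 rad).
It fails at once if a bystander is moved by more than 25 mm (distance of any of siphon_jar, mix_cup, paint_grey, paint_white, needle_case from where it was at the start of the episode above 0.025 m).
It also fails if it takes over 51 s, if anything falls off the work surface, if the arm or the gripper's body presses on something with over 40 N, if the wrist force passes 120 N, or if a joint passes its speed limit or range.

## Working session

There is one attempt and no reset: what is moved stays moved. The work goes in short steps, Python scripts to look and compute and a tool call to move; the robot and the scene stay as the last step left them, time stands still between calls to the robot, and variables do not carry over. Pictures are saved under pics/ and viewed, about 8 in all and at most 12, crops included, and the job is handed in when it is done.

Besides the shell and the picture viewer there is one more tool, called as a command line: name --argument value ..., lists and objects as JSON in quotes. move_arm: Moves the arm, as the interface text tells. Its arguments: {"type":"object","properties":{"increments":{"type":"array"}},"required":["increments"]}

```bash
mkdir -p pics; cat > h.py <<'E'
import numpy as np, cv2
from workcell import bot
from scipy.spatial.transform import Rotation as R
def cam(name):
    o=bot.get_obs(); im,d=bot.camera(name); p=bot.camera_params(name); K=np.array(p["camera_matrix"])
    if name=="wrist":
        T=np.eye(4);T[:3,:3]=R.from_quat(o["tool_rot"]).as_matrix();T[:3,3]=o["eef_pos"];T=T@np.array(p["T_tool_cam"])
    else:
        M=np.eye(4);M[:3,:3]=cv2.Rodrigues(np.array(p["rvec"],float))[0];M[:3,3]=np.ravel(p["tvec"]);T=np.linalg.inv(M)
    v,u=np.indices(d.shape); P=np.stack([(u-K[0,2])/K[0,0]*d,(v-K[1,2])/K[1,1]*d,d],-1)@T[:3,:3].T+T[:3,3]
    P[d==0]=np.nan
    return im,P
E
python3 - <<'E'
from h import *
o=bot.get_obs();print(o); print(R.from_quat(o["tool_rot"]).as_matrix().round(3))
for n in("top","scene"):
    im,P=cam(n); cv2.imwrite(f"pics/{n}0.png",im); np.save(f"pics/{n}0.npy",P); print(bot.camera_params(n))
E
```

```text
{'clock': 0.0, 'joint_pos': array([1.22896557e+00, 2.41442076e-01, 3.74231253e-03, 1.33517068e+00,
       1.01715398e-05, 1.57080253e+00]), 'joint_vel': array([ 0.00125676,  0.00127059,  0.00063579,  0.00024882, -0.00078775,
        0.00086501]), 'tau': array([-1.20123270e-03, -3.72319829e+01,  2.52407545e+01,  1.70260342e-02,
       -1.46776019e-04,  3.56121106e-06]), 'eef_pos': array([0.16739818, 0.4704957 , 0.2304053 ]), 'tool_rot': array([ 0.69752514, -0.12039824,  0.12014171, -0.69608111]), 'ft_force': array([-0.11989286,  1.10570519, -0.46969102]), 'ft_torque': array([ 0.03182754, -0.0438981 , -0.00183905]), 'grip_width': 0.08521038065814394}
[[ 0.942 -0.001  0.335]
 [-0.335 -0.002  0.942]
 [-0.    -1.    -0.002]]
{'camera_matrix': array([[448.78077138,   0.        , 261.16975735],
       [  0.        , 448.78077138, 187.59656795],
       [  0.        ,   0.        ,   1.        ]]), 'rvec': array([ 2.18210832, -2.18866609,  0.08477306]), 'tvec': array([-0.08595815,  0.5881983 ,  1.06045319])}
{'camera_matrix': array([[415.2738115 ,   0.        , 252.82948475],
       [  0.        , 415.2738115 , 188.96172932],
       [  0.        ,   0.        ,   1.        ]]), 'rvec': array([ 1.93640637, -0.42775743,  0.30558671]), 'tvec': array([-0.57509575,  0.12233922,  0.75961105])}
```

```bash
python3 -c "
import cv2,numpy as np
a=cv2.imread('pics/top0.png');b=cv2.imread('pics/scene0.png')
cv2.imwrite('pics/top0b.png',cv2.resize(a,None,fx=1.55,fy=1.55,interpolation=2))
cv2.imwrite('pics/scene0b.png',cv2.resize(b,None,fx=1.55,fy=1.55,interpolation=2))"
```

```text
(no output)
```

View pics/top0b.png

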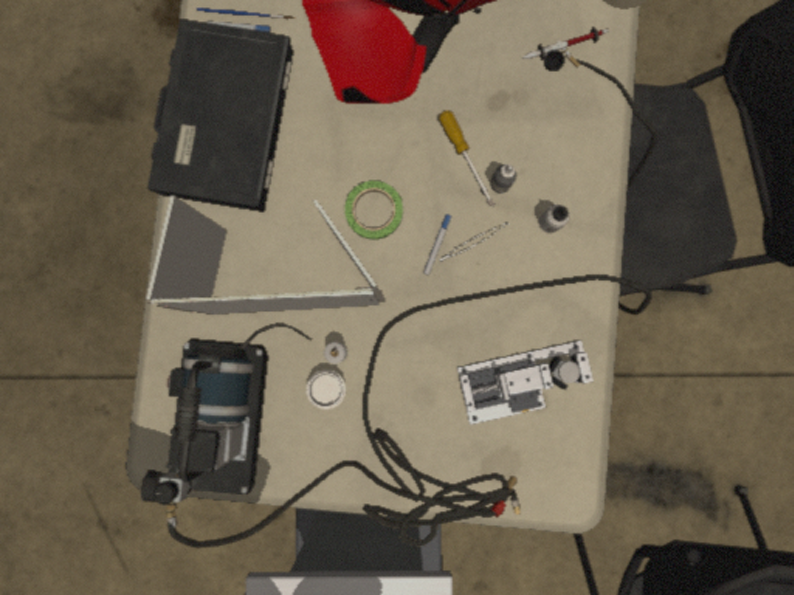

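View pics/scene0b.png

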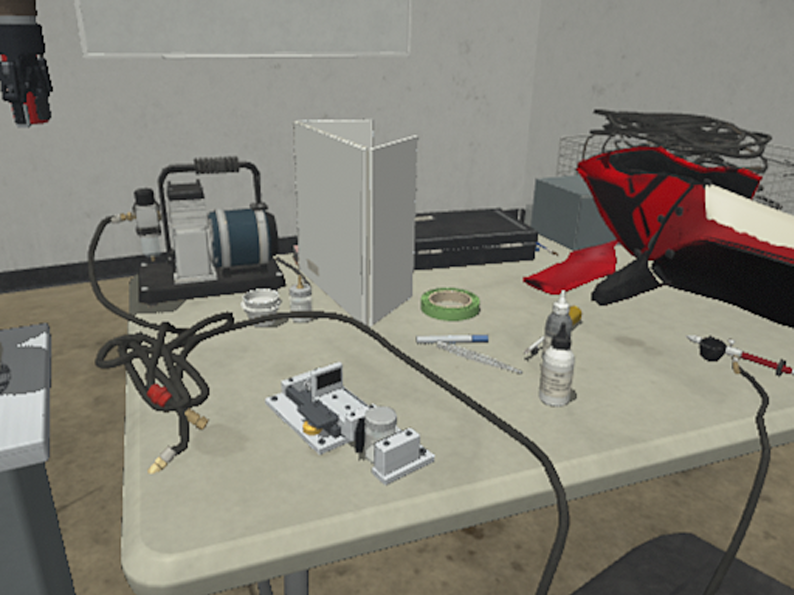

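The top view shows the jar at about (567,370), and the clamp plate running left from there with its notch on the lower side. Clamp +x is therefore image-left and +y is image-down, towards the robot. The scene view agrees: tab at (325,378), brass bush at (310,427), jar at (380,425).

```bash
python3 - <<'E'
import numpy as np,cv2
P=np.load('pics/top0.npy')
for n,(u,v) in dict(jar=(567,370),plateTL=(460,368),plateBL=(473,422),plateTR=(580,342),plateBR=(590,381),tab=(500,362),cup=(325,388),siph=(336,350),screen=(375,290)).items():
    print(n,P[int(v/1.55),int(u/1.55)].round(4))
# merged cloud of clamp area
Q=np.concatenate([P.reshape(-1,3),np.load('pics/scene0.npy').reshape(-1,3)])
j=P[int(370/1.55),int(567/1.55)]
for nm in('top','scene'):
    A=np.load(f'pics/{nm}0.npy').reshape(-1,3)
    A=A[np.isfinite(A).all(1)]
    m=(np.hypot(A[:,0]-j[0],A[:,1]-j[1])<.03)&(A[:,2]>.047)&(A[:,2]<.057); B=A[m]
    print(nm,'lid n',len(B),B.mean(0),(B.min(0)+B.max(0))/2,np.ptp(B,axis=0))
    m=(np.hypot(A[:,0]-j[0],A[:,1]-j[1])<.22)&(A[:,2]>.0045)&(A[:,2]<.012); B=A[m]
    print('plate',len(B),cv2.minAreaRect(B[:,:2].astype(np.float32)),np.median(B[:,2]))
    t=(np.hypot(A[:,0]-j[0],A[:,1]-j[1])<.2)&(np.hypot(A[:,0]-j[0],A[:,1]-j[1])>.06)&(A[:,2]>.052)&(A[:,2]<.066); B=A[t]; print('tab',len(B),B.mean(0) if len(B) else 0, cv2.minAreaRect(B[:,:2].astype(np.float32)) if len(B)>3 else 0)
E
```

```text
jar [ 0.4672 -0.3301  0.0466]
plateTL [ 0.4686 -0.1719  0.0066]
plateBL [ 0.385  -0.1925  0.0111]
plateTR [ 0.5092 -0.3622  0.0069]
plateBR [ 0.4504 -0.3669  0.0392]
tab [ 0.478  -0.2354  0.0051]
cup [0.4394 0.0365 0.0282]
siph [0.4987 0.0168 0.0629]
screen [ 0.5727 -0.0483  0.2438]
top lid n 146 [ 0.46379082 -0.33424956  0.05052675] [ 0.46383826 -0.33438346  0.05106663] [0.03030818 0.03280461 0.00781353]
plate 1318 ((0.4924412965774536, -0.2696150243282318), (0.29322418570518494, 0.43305543065071106), 67.56068420410156) 0.0077655412973083315
tab 136 [ 0.36787267 -0.22995826  0.05740168] ((0.37466806173324585, -0.22255226969718933), (0.17293065786361694, 0.038447584956884384), 0.004138725344091654)
scene lid n 249 [ 0.46202129 -0.33738239  0.05207669] [ 0.46297483 -0.3360515   0.05093978] [0.03184775 0.03173416 0.00765341]
plate 1442 ((0.4991440773010254, -0.2545226514339447), (0.27210286259651184, 0.40031999349594116), 57.811363220214844) 0.009175224824112121
tab 273 [ 0.37213367 -0.23365399  0.05775378] ((0.37464502453804016, -0.2236577272415161), (0.03920545056462288, 0.1733851432800293), 89.78205871582031)
```

move_arm --increments '[{"grip":1,"linear":[0,-0.1,0],"twist":0.074},{"grip":1,"linear":[0,-0.1,0],"twist":0.074},{"grip":1,"linear":[0,-0.1,0],"twist":0.074},{"grip":1,"linear":[0,-0.05,0],"twist":0.074},{"grip":1,"linear":[0,-0.05,0],"twist":0.074}]'

```text
clock: 0.6
eef_pos: [0.1665, 0.4679, 0.3083]
tool_rot: [0.608, -0.367, 0.369, -0.599]
ft_force: [0.2, -0.2, -0.4]
grip_width: 0.0118
```

move_arm --increments '[{"grip":1,"linear":[0,0,0],"twist":0.074},{"grip":1,"linear":[0,0,0],"twist":0.07},{"grip":1,"linear":[0,0,0],"twist":0},{"grip":1,"linear":[0.2,0,0.0],"twist":0},{"grip":1,"linear":[0.2,0,0.0],"twist":0}]'

```text
clock: 1.1
eef_pos: [0.1807, 0.3911, 0.307]
tool_rot: [0.551, -0.448, 0.452, -0.54]
ft_force: [0.3, -1.2, 0.5]
grip_width: -0.0002
```

```bash
python3 - <<'E'
from h import *
o=bot.get_obs();M=R.from_quat(o["tool_rot"]).as_matrix();print(o["clock"],o["eef_pos"],o["joint_pos"],M.round(3))
print(M.T@(np.array([.452,-.286,.2])-o["eef_pos"]), np.degrees(np.arctan2(M[1,2],M[0,2])))
print(bot.camera_params("wrist"))
E
```

```text
1.1 [0.18067717 0.39106632 0.30699923] [ 1.13866935e+00  9.40700943e-02  2.25939345e-02  1.51542406e+00
 -9.52086512e-04  2.51928097e+00] [[ 0.189 -0.006  0.982]
 [-0.982 -0.015  0.189]
 [ 0.014 -1.    -0.009]]
[0.71463249 0.11556074 0.13939096] 10.893854063640235
{'camera_matrix': array([[280.03640143,   0.        , 252.74235215],
       [  0.        , 280.03640143, 192.93080393],
       [  0.        ,   0.        ,   1.        ]]), 'T_tool_cam': array([[ 7.64186601e-06,  9.57120490e-01,  2.89690124e-01,
        -7.38713819e-02],
       [ 2.11865673e-04, -2.89690120e-01,  9.57120468e-01,
        -1.42049021e-01],
       [ 9.99999978e-01,  5.40612068e-05, -2.04994750e-04,
        -1.90650294e-04],
       [ 0.00000000e+00,  0.00000000e+00,  0.00000000e+00,
         1.00000000e+00]])}
```

move_arm --increments '[{"grip":1,"linear":[0.24,0,0.05],"twist":0},{"grip":1,"linear":[0.24,0,0.05],"twist":0},{"grip":1,"linear":[0.24,0,0.05],"twist":0},{"grip":1,"linear":[0.24,0,0.05],"twist":0},{"grip":1,"linear":[0.24,0,0.05],"twist":0}]'

```text
clock: 1.6
eef_pos: [0.2762, 0.1596, 0.3078]
tool_rot: [0.558, -0.441, 0.445, -0.545]
ft_force: [1.7, 0.9, 1.2]
grip_width: -0.0002
```

move_arm --increments '[{"grip":1,"linear":[0.24,0,0.05],"twist":0},{"grip":1,"linear":[0.24,0,0.05],"twist":0},{"grip":1,"linear":[0.24,0,0.05],"twist":0},{"grip":1,"linear":[0.24,0,0.05],"twist":0},{"grip":1,"linear":[0.24,0,0.05],"twist":0}]'

```text
clock: 2.1
eef_pos: [0.3772, -0.0694, 0.3111]
tool_rot: [0.561, -0.435, 0.44, -0.55]
ft_force: [1.9, 0.2, 0.9]
grip_width: -0.0001
```

```bash
python3 - <<'E'
from h import *
o=bot.get_obs();M=R.from_quat(o["tool_rot"]).as_matrix();print(o["clock"],o["eef_pos"],o["joint_pos"],M.round(3))
print(M.T@(np.array([.452,-.286,.2])-o["eef_pos"]), np.degrees(np.arctan2(M[1,2],M[0,2])))
E
```

```text
2.1 [ 0.37718566 -0.0694458   0.3110718 ] [-0.16820431 -0.01429249 -0.08078787  1.50560437 -0.01753039  1.16730966] [[ 0.233 -0.004  0.972]
 [-0.972 -0.017  0.233]
 [ 0.016 -1.    -0.008]]
[0.2262684  0.11443422 0.02317917] 13.477726501340069
```

move_arm --increments '[{"grip":1,"linear":[0.22,0.05,0.025],"twist":0},{"grip":1,"linear":[0.22,0.1,0.025],"twist":0},{"grip":1,"linear":[0.22,0.15,0.025],"twist":0},{"grip":1,"linear":[0.2,0.15,0.025],"twist":0},{"grip":1,"linear":[0,0,0],"twist":0}]'

```text
clock: 2.6
eef_pos: [0.437, -0.2391, 0.2239]
tool_rot: [0.562, -0.432, 0.439, -0.552]
ft_force: [-1.1, 1.0, -0.5]
grip_width: -0.0
```

```bash
python3 - <<'E'
from h import *
o=bot.get_obs();M=R.from_quat(o["tool_rot"]).as_matrix();print(o["clock"],o["eef_pos"],M.round(3))
im,P=cam("wrist"); np.save("pics/w1.npy",P); cv2.imwrite("pics/w1.png",cv2.resize(im,None,fx=1.5,fy=1.5,interpolation=2))
E
```

```text
2.6 [ 0.43704509 -0.23909693  0.22386169] [[ 0.241 -0.002  0.971]
 [-0.97  -0.017  0.241]
 [ 0.016 -1.    -0.006]]
```

View pics/w1.png

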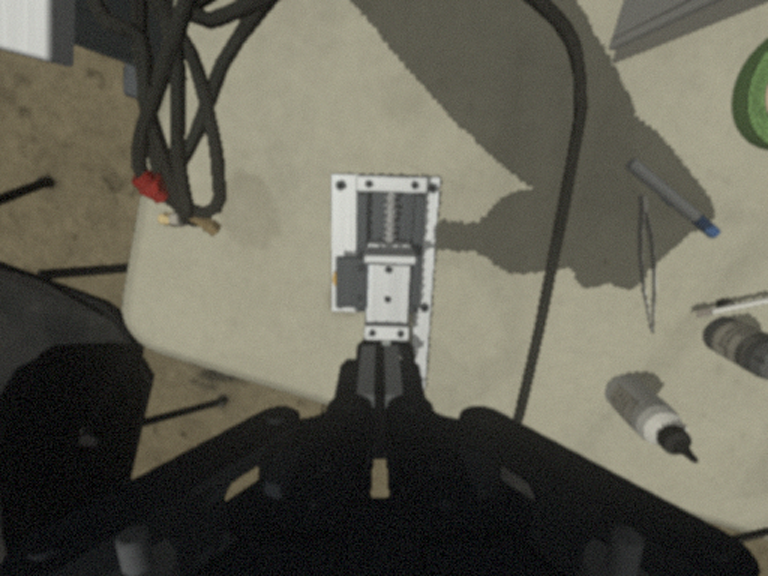

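The clamp is seen from its +x end: plate end corners at (333,175) and (440,178), tab at (388,250), jaw block at (388,333). The fingers hide the jar.

```bash
cat >> h.py <<'E'
def fit(im,P,c0=(0.463,-0.335),th0=np.radians(102)):
    pass
E
python3 - <<'E'
import numpy as np,cv2
P=np.load('pics/w1.npy')
def w(u,v): return P[int(v/1.5),int(u/1.5)]
for n,p in dict(c50=(335,179),cm40=(437,181),right=(433,300),lowleft=(335,307),tabtop=(388,247),tabL=(368,247),tabR=(410,247),block=(388,333),carr=(388,300)).items(): print(n,w(*p).round(4))
# clamp cloud in nominal frame
c=np.array([.463,-.335]);t=np.radians(102)
X=np.array([np.cos(t),np.sin(t)]);Y=np.array([-X[1],X[0]])
A=P.reshape(-1,3);A=A[np.isfinite(A).all(1)]
q=np.c_[(A[:,:2]-c)@X,(A[:,:2]-c)@Y,A[:,2]]
q=q[(q[:,0]>.02)&(q[:,0]<.19)&(abs(q[:,1])<.07)]
for lo,hi in((.005,.011),(.024,.031),(.034,.042),(.052,.064)):
    B=q[(q[:,2]>lo)&(q[:,2]<hi)]; print(lo,hi,len(B),np.percentile(B,[1,50,99],axis=0).round(4).tolist())
B=q[(q[:,2]>.005)&(q[:,2]<.011)]
# edge lines: max y & min y for x bins, max x for y bins
xs=np.arange(.07,.155,.01)
ymin=[B[abs(B[:,0]-x)<.005][:,1].min() for x in xs];ymax=[B[abs(B[:,0]-x)<.005][:,1].max() for x in xs]
print(np.round(ymin,4),np.round(ymax,4),np.degrees(np.polyfit(xs,ymin,1)[0]),np.degrees(np.polyfit(xs,ymax,1)[0]))
ys=np.arange(-.035,.046,.01);xm=[B[abs(B[:,1]-y)<.005][:,0].max() for y in ys];print(np.round(xm,4),np.degrees(np.polyfit(ys,xm,1)[0]))
E
```

```text
c50 [ 0.386  -0.1924  0.0085]
cm40 [ 0.4679 -0.1733  0.0067]
right [ 0.4948 -0.2771 -0.    ]
lowleft [ 0.4093 -0.3016  0.0077]
tabtop [ 0.4405 -0.2325  0.0287]
tabL [ 0.4251 -0.236   0.0302]
tabR [ 0.4583 -0.2282  0.0279]
block [ 0.4584 -0.3031  0.0377]
carr [ 0.4519 -0.2772  0.0295]
0.005 0.011 2655 [[0.0238, -0.0402, 0.0057], [0.1197, 0.0065, 0.0075], [0.1594, 0.0483, 0.0106]]
0.024 0.031 1973 [[0.0388, -0.0186, 0.0241], [0.0708, 0.0093, 0.0273], [0.1563, 0.0422, 0.0302]]
0.034 0.042 390 [[0.0212, -0.0188, 0.0341], [0.0339, -0.0008, 0.0373], [0.1052, 0.0171, 0.0414]]
0.052 0.064 254 [[0.097, -0.0194, 0.0525], [0.1023, -0.0013, 0.0587], [0.1052, 0.0189, 0.0607]]
[-0.0399 -0.0407 -0.0406 -0.0404 -0.0405 -0.0402 -0.0404 -0.04   -0.0405] [0.0484 0.0483 0.0483 0.0484 0.0483 0.0484 0.0484 0.0483 0.0484] 0.03429735247340904 0.027920280047802306
[0.1605 0.1605 0.1468 0.1466 0.1604 0.1604 0.1596 0.1596 0.1603] 3.3938181668024803
```

```bash
cat > s.py <<'E'
import sys
from h import *
C=np.array([.4637,-.335,0]);t=np.radians(102)
W=np.array([[np.cos(t),-np.sin(t),0],[np.sin(t),np.cos(t),0],[0,0,1]])
o=bot.get_obs();M=R.from_quat(o["tool_rot"]).as_matrix()
print(o["clock"],"clamp mm",(1e3*W.T@(o["eef_pos"]-C)).round(1),"yaw",np.degrees(np.arctan2(M[1,2],M[0,2])).round(2),"F clamp",(W.T@o["ft_force"]).round(1))
for a in sys.argv[1:]:
    g=C+W@(np.array(eval(a))/1e3); print(a,"units",(M.T@(g-o["eef_pos"])/.2).round(3))
E
python3 s.py 65,0,80 65,0,38
```

```text
2.65 clamp mm [100.8   6.  225.7] yaw 13.99 F clamp [ 1.3 -0.4 -0.3]
65,0,80 units [0.168 0.731 0.027]
65,0,38 units [0.165 0.941 0.028]
```

move_arm --increments '[{"grip":1,"linear":[0.08,0.1,0.015],"twist":0.017},{"grip":1,"linear":[0.08,0.2,0.015],"twist":0},{"grip":1,"linear":[0,0.2,0],"twist":0},{"grip":1,"linear":[0,0.2,0],"twist":0},{"grip":1,"linear":[0,0,0],"twist":0}]'

```text
clock: 3.15
eef_pos: [0.4532, -0.2685, 0.0882]
tool_rot: [0.556, -0.435, 0.447, -0.549]
ft_force: [-0.8, -0.5, 0.0]
grip_width: 0.0001
```

```bash
python3 s.py 65,0,40
```

```text
3.15 clamp mm [67.2 -3.5 88.2] yaw 12.79 F clamp [-0.3  0.9  0. ]
65,0,40 units [ 0.006  0.241 -0.018]
```

move_arm --increments '[{"grip":1,"linear":[0.01,0.08,-0.018],"twist":0.006},{"grip":1,"linear":[0,0.08,0],"twist":0},{"grip":1,"linear":[0,0.07,0],"twist":0},{"grip":1,"linear":[0,0.02,0],"twist":0},{"grip":1,"linear":[0,0,0],"twist":0}]'

```text
clock: 3.65
eef_pos: [0.4565, -0.2712, 0.0489]
tool_rot: [0.555, -0.431, 0.452, -0.55]
ft_force: [-0.2, 0.3, -0.5]
grip_width: 0.0
```

```bash
python3 s.py 65,0,40 118,0,40 121,0,40
```

```text
3.65 clamp mm [63.9 -6.2 48.9] yaw 12.78 F clamp [ 0.4  0.1 -0.5]
65,0,40 units [-0.007  0.044 -0.032]
118,0,40 units [-0.272  0.036 -0.028]
121,0,40 units [-0.287  0.036 -0.028]
```

move_arm --increments '[{"grip":1,"linear":[-0.03,0.04,-0.04],"twist":0.005},{"grip":1,"linear":[-0.05,0,0],"twist":0},{"grip":1,"linear":[-0.05,0,0],"twist":0},{"grip":1,"linear":[-0.05,0,0],"twist":0},{"grip":1,"linear":[-0.05,0,0],"twist":0}]'

```text
clock: 4.15
eef_pos: [0.4451, -0.2345, 0.0477]
tool_rot: [0.556, -0.425, 0.463, -0.544]
ft_force: [0.6, -10.8, -7.3]
grip_width: -0.0003
```

```bash
python3 s.py 118,0,42 121,0,42
```

```text
4.15 clamp mm [102.1  -2.7  47.7] yaw 12.18 F clamp [-10.7   1.7  -7.3]
118,0,42 units [-0.081  0.024 -0.014]
121,0,42 units [-0.096  0.023 -0.014]
```

move_arm --increments '[{"grip":1,"linear":[-0.05,0.02,-0.01],"twist":0},{"grip":1,"linear":[-0.05,0.01,0],"twist":0},{"grip":1,"linear":[-0.02,0,0],"twist":0},{"grip":1,"linear":[0,0,0],"twist":0},{"grip":1,"linear":[0,0,0],"twist":0}]'

```text
clock: 4.65
eef_pos: [0.4451, -0.2248, 0.0504]
tool_rot: [0.562, -0.413, 0.477, -0.535]
ft_force: [0.6, -0.2, 0.3]
grip_width: -0.0002
```

```bash
python3 s.py 118,0,42 121,0,42
```

```text
4.65 clamp mm [111.6  -4.8  50.4] yaw 11.96 F clamp [-0.3 -0.5  0.3]
118,0,42 units [-0.036  0.038 -0.025]
121,0,42 units [-0.05   0.037 -0.025]
```

```bash
python3 - <<'E'
from h import *
im,P=cam("wrist"); np.save("pics/w2.npy",P); im2,P2=cam("scene"); np.save("pics/s2.npy",P2)
cv2.imwrite("pics/c2.png",np.hstack([cv2.resize(im[60:300,150:350],(400,480)),cv2.resize(im2[200:320,160:290],(400,480),interpolation=2)]))
E
python3 s.py
```

```text
4.75 clamp mm [111.8  -4.9  50.3] yaw 11.98 F clamp [0.3 0.4 0.5]
```

View pics/c2.png

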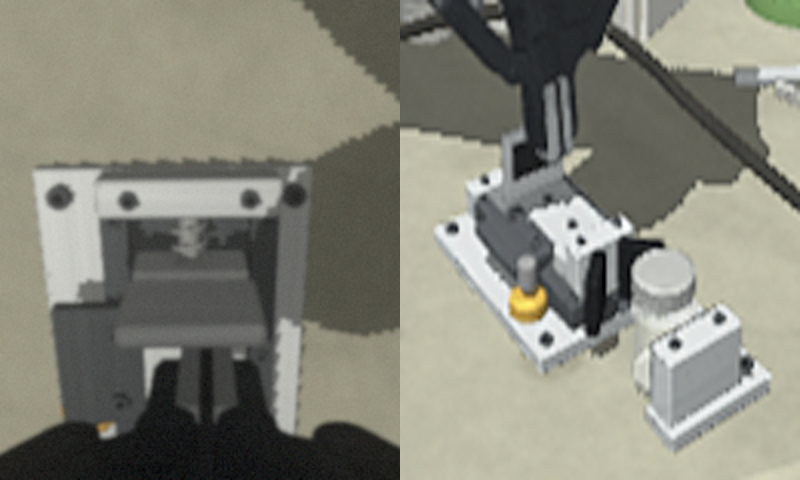

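The pin has popped up (grey pin above the brass bush in the right crop), the latch arm sits behind it, and the tool force is about zero. I'll back the fingers off the tab and lift.

move_arm --increments '[{"grip":1,"linear":[0.04,0,0.02],"twist":0},{"grip":1,"linear":[0.04,0,0.0],"twist":0},{"grip":1,"linear":[0.02,0,0],"twist":0},{"grip":1,"linear":[0,0,0],"twist":0},{"grip":1,"linear":[0,0,0],"twist":0}]'

```text
clock: 5.25
eef_pos: [0.4546, -0.2434, 0.0529]
tool_rot: [0.562, -0.413, 0.476, -0.536]
ft_force: [1.2, -0.3, -0.1]
grip_width: -0.0002
```

```bash
echo 'print("lean(tool y in clamp)",(W.T@M[:,1]).round(3), o["joint_pos"].round(3), o["grip_width"])' >> s.py; python3 s.py 93,0,100
```

```text
5.25 clamp mm [ 91.5 -10.1  52.9] yaw 12.07 F clamp [-0.6 -1.1 -0.1]
93,0,100 units [ 0.014 -0.237 -0.044]
lean(tool y in clamp) [-0.091 -0.028 -0.995] [-0.46   0.369 -0.326  0.797 -0.054  0.899] -0.0002173763682063373
```

Lift, then move over the jar with the gripper part open.

move_arm --increments '[{"grip":1,"linear":[0.01,-0.1,-0.02],"twist":0},{"grip":1,"linear":[0.01,-0.15,0],"twist":0},{"grip":1,"linear":[0.01,-0.15,0],"twist":0},{"grip":0.45,"linear":[0,-0.05,0],"twist":0},{"grip":0.45,"linear":[0,0,0],"twist":0}]'

```text
clock: 5.75
eef_pos: [0.4451, -0.2412, 0.1429]
tool_rot: [0.562, -0.416, 0.473, -0.536]
ft_force: [-0.1, 0.2, -0.2]
grip_width: 0.0285
```

```bash
python3 s.py 1,4,120 1,4,80
```

```text
5.75 clamp mm [ 95.6  -1.3 142.9] yaw 12.06 F clamp [ 0.2  0.1 -0.2]
1,4,120 units [ 0.462  0.154 -0.03 ]
1,4,80 units [ 0.445  0.353 -0.034]
lean(tool y in clamp) [-0.085 -0.022 -0.996] [-0.465  0.257 -0.217  1.026 -0.053  0.895] 0.028514834997919725
```

move_arm --increments '[{"grip":0.45,"linear":[0.12,0.05,-0.03],"twist":0},{"grip":0.45,"linear":[0.14,0.05,0],"twist":0},{"grip":0.45,"linear":[0.14,0.03,0],"twist":0},{"grip":0.45,"linear":[0.06,0,0],"twist":0},{"grip":0.45,"linear":[0,0,0],"twist":0}]'

```text
clock: 6.25
eef_pos: [0.4573, -0.3337, 0.1175]
tool_rot: [0.562, -0.418, 0.469, -0.537]
ft_force: [0.1, 0.7, -0.6]
grip_width: 0.047
```

```bash
python3 s.py 1,4,85 1,4,7; python3 - <<'E'
from h import *
im,P=cam("wrist"); im2,P2=cam("scene"); np.save("pics/s3.npy",P2)
cv2.imwrite("pics/c3.png",np.hstack([cv2.resize(im[60:360,130:380],(400,480)),cv2.resize(im2[190:320,160:300],(400,480),interpolation=2)]))
E
```

```text
6.25 clamp mm [  2.6   6.  117.5] yaw 12.23 F clamp [ 0.6 -0.2 -0.6]
1,4,85 units [-0.005  0.163  0.007]
1,4,7 units [-0.035  0.551  0.001]
lean(tool y in clamp) [-0.078 -0.017 -0.997] [-0.609  0.391 -0.094  1.016 -0.041  0.748] 0.046982081450938455
```

View pics/c3.png

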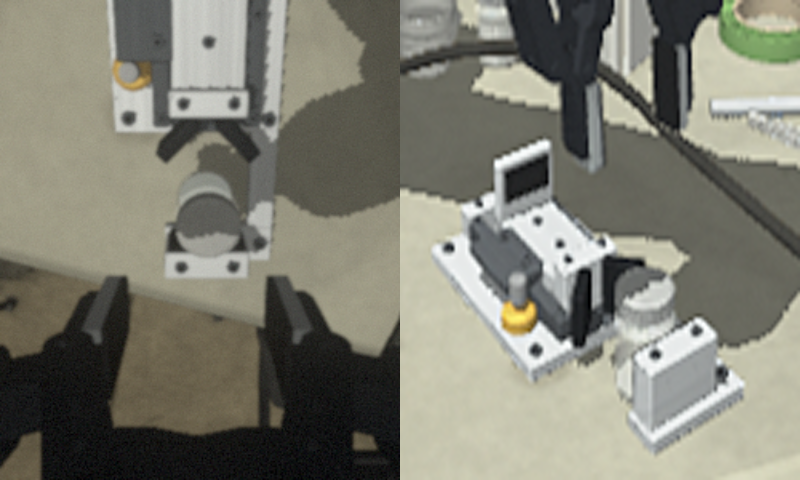

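Jaw parked with the pin up, and the jar still in its nest. The open fingers straddle its line, front finger on the left and rear finger on the right. Next I'll descend around the jar in stages.

move_arm --increments '[{"grip":0.41,"linear":[-0.005,0.1,0.015],"twist":0},{"grip":0.41,"linear":[-0.005,0.1,0],"twist":0},{"grip":0.41,"linear":[-0.005,0.05,0],"twist":0},{"grip":0.41,"linear":[0,0,0],"twist":0},{"grip":0.41,"linear":[0,0,0],"twist":0}]'

```text
clock: 6.85
eef_pos: [0.4606, -0.3269, 0.0671]
tool_rot: [0.563, -0.417, 0.466, -0.539]
ft_force: [-0.3, 0.3, 0.5]
grip_width: 0.0504
```

```bash
python3 s.py 2,3,60 2,3,10
```

```text
6.85 clamp mm [ 8.5  1.3 67.1] yaw 12.6 F clamp [0.4 0.2 0.5]
2,3,60 units [ 0.03   0.038 -0.009]
2,3,10 units [ 0.011  0.287 -0.014]
lean(tool y in clamp) [-0.075 -0.018 -0.997] [-0.596  0.442 -0.162  0.901 -0.039  0.754] 0.05040290463675705
```

move_arm --increments '[{"grip":0.41,"linear":[0.035,0,-0.01],"twist":0.005},{"grip":0.41,"linear":[0.01,0.08,0],"twist":0},{"grip":0.41,"linear":[0.01,0.08,0],"twist":0},{"grip":0.41,"linear":[0,0,0],"twist":0},{"grip":0.41,"linear":[0,0,0],"twist":0}]'

```text
clock: 7.35
eef_pos: [0.4655, -0.3441, 0.0414]
tool_rot: [0.56, -0.417, 0.473, -0.537]
ft_force: [0.2, 1.0, -0.3]
grip_width: 0.0502
```

```bash
python3 s.py 2,3,10 2,3,14
```

```text
7.35 clamp mm [-9.3  0.1 41.4] yaw 11.95 F clamp [ 0.9 -0.4 -0.3]
2,3,10 units [-0.069  0.151 -0.018]
2,3,14 units [-0.067  0.131 -0.018]
lean(tool y in clamp) [-0.083 -0.024 -0.996] [-0.616  0.489 -0.164  0.84  -0.038  0.745] 0.05024039886692934
```

move_arm --increments '[{"grip":0.41,"linear":[-0.045,0,-0.01],"twist":0},{"grip":0.41,"linear":[0,0,0],"twist":0},{"grip":0.41,"linear":[-0.005,0.06,0],"twist":0},{"grip":0.41,"linear":[-0.005,0.04,0],"twist":0},{"grip":0.41,"linear":[0,0,0],"twist":0}]'

```text
clock: 7.85
eef_pos: [0.4634, -0.3354, 0.0223]
tool_rot: [0.56, -0.415, 0.475, -0.537]
ft_force: [-0.8, 0.1, -0.4]
grip_width: 0.0507
```

```bash
python3 s.py 2,3,10 2,3,14
```

```text
7.85 clamp mm [-0.3  0.4 22.3] yaw 11.96 F clamp [ 0.3  0.7 -0.4]
2,3,10 units [-0.017  0.06  -0.015]
2,3,14 units [-0.015  0.04  -0.014]
lean(tool y in clamp) [-0.087 -0.028 -0.996] [-0.606  0.499 -0.209  0.781 -0.039  0.756] 0.05065322095356442
```

move_arm --increments '[{"grip":0.41,"linear":[-0.008,0.03,-0.005],"twist":0},{"grip":0.41,"linear":[0,0.01,0],"twist":0},{"grip":0.41,"linear":[0,0,-0.015],"twist":0},{"grip":0.41,"linear":[0,0,-0.015],"twist":0},{"grip":0.41,"linear":[0,0,0],"twist":0}]'

```text
clock: 8.35
eef_pos: [0.4559, -0.3357, 0.0123]
tool_rot: [0.56, -0.415, 0.475, -0.537]
ft_force: [0.9, -0.0, -0.6]
grip_width: 0.0505
```

```bash
python3 s.py 2,62,14;  python3 - <<'E'
from h import *
im,P=cam("wrist"); im2,P2=cam("scene")
cv2.imwrite("pics/c4.png",np.hstack([cv2.resize(im[60:360,130:380],(400,480)),cv2.resize(im2[190:320,160:300],(400,480),interpolation=2)]))
E
```

```text
8.35 clamp mm [ 0.9  7.8 12.3] yaw 11.97 F clamp [-0.2 -0.9 -0.6]
2,62,14 units [-0.004 -0.016 -0.271]
lean(tool y in clamp) [-0.086 -0.027 -0.996] [-0.614  0.503 -0.234  0.752 -0.038  0.747] 0.050520856747825055
```

View pics/c4.png

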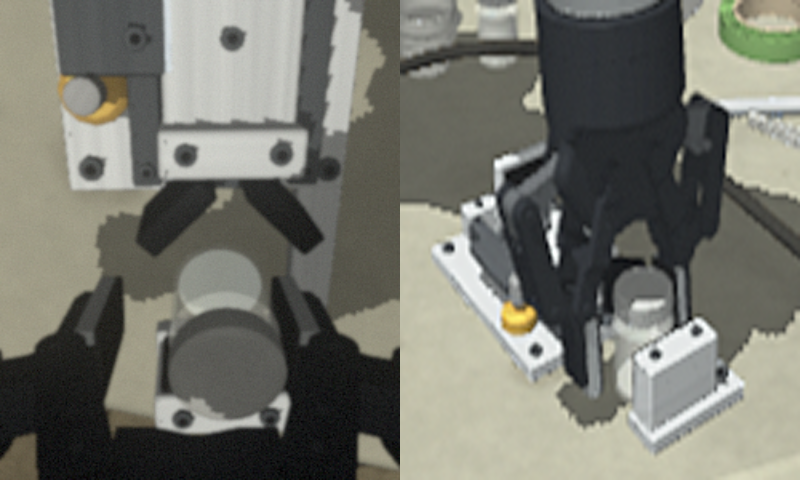

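The jar is between the pads, with the rear pad just at it and the front pad well clear. I'll push slowly out along +y.

move_arm --increments '[{"grip":0.41,"linear":[0,0,-0.015],"twist":0},{"grip":0.41,"linear":[0,0,-0.015],"twist":0},{"grip":0.41,"linear":[0,0,-0.015],"twist":0},{"grip":0.41,"linear":[0,0,-0.015],"twist":0},{"grip":0.41,"linear":[0,0,-0.015],"twist":0}]'

```text
clock: 8.95
eef_pos: [0.4417, -0.3397, 0.013]
tool_rot: [0.56, -0.414, 0.476, -0.537]
ft_force: [0.8, 0.6, 0.6]
grip_width: 0.0505
```

```bash
python3 s.py 2,62,14
```

```text
8.95 clamp mm [ 0.  22.5 13. ] yaw 12.01 F clamp [ 0.4 -0.9  0.6]
2,62,14 units [-0.009 -0.012 -0.197]
lean(tool y in clamp) [-0.088 -0.03  -0.996] [-0.636  0.486 -0.263  0.736 -0.036  0.725] 0.0505338216155405
```

move_arm --increments '[{"grip":0.41,"linear":[0,0,-0.018],"twist":0},{"grip":0.41,"linear":[0,0,-0.018],"twist":0},{"grip":0.41,"linear":[0,0,-0.018],"twist":0},{"grip":0.41,"linear":[0,0,-0.018],"twist":0},{"grip":0.41,"linear":[0,0,-0.018],"twist":0}]'

```text
clock: 9.45
eef_pos: [0.4227, -0.3438, 0.0126]
tool_rot: [0.56, -0.414, 0.476, -0.537]
ft_force: [2.3, 0.2, 0.9]
grip_width: 0.0501
```

```bash
python3 s.py 2,66,14;  python3 - <<'E'
from h import *
im,P=cam("wrist"); im2,P2=cam("scene")
cv2.imwrite("pics/c5.png",np.hstack([cv2.resize(im[60:360,130:380],(400,480)),cv2.resize(im2[190:320,160:300],(400,480),interpolation=2)]))
E
```

```text
9.45 clamp mm [-0.  42.  12.6] yaw 12.0 F clamp [-0.3 -2.3  0.9]
2,66,14 units [-0.009 -0.011 -0.12 ]
lean(tool y in clamp) [-0.088 -0.03  -0.996] [-0.664  0.466 -0.299  0.718 -0.033  0.697] 0.050104008477146356
```

View pics/c5.png

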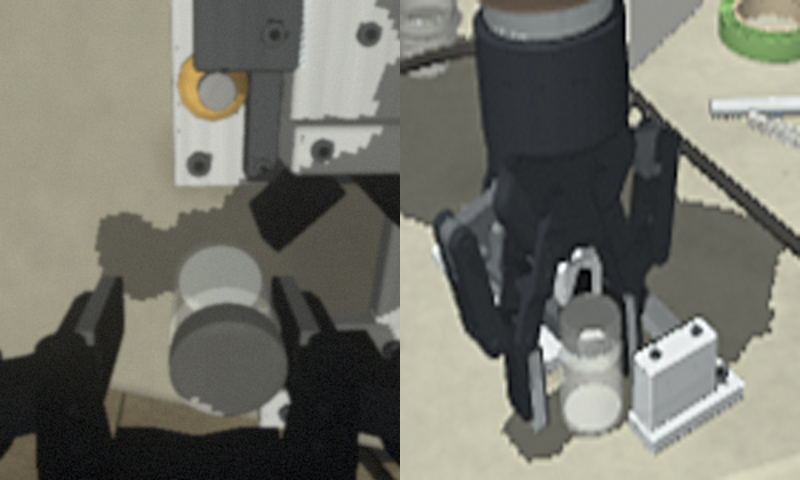

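The jar is sliding upright with the rear pad, now about 34 mm out. I'll continue.

move_arm --increments '[{"grip":0.41,"linear":[0,0,-0.018],"twist":0},{"grip":0.41,"linear":[0,0,-0.018],"twist":0},{"grip":0.41,"linear":[0,0,-0.018],"twist":0},{"grip":0.41,"linear":[0,0,-0.018],"twist":0},{"grip":0.41,"linear":[0,0,-0.018],"twist":0}]'

```text
clock: 10.05
eef_pos: [0.4045, -0.348, 0.0124]
tool_rot: [0.56, -0.413, 0.476, -0.538]
ft_force: [0.5, 1.2, 1.0]
grip_width: 0.0506
```

move_arm --increments '[{"grip":0.41,"linear":[0,0,-0.018],"twist":0},{"grip":0.41,"linear":[0,0,-0.015],"twist":0},{"grip":0.41,"linear":[0,0,0],"twist":0},{"grip":0.41,"linear":[0,0,0],"twist":0},{"grip":0.41,"linear":[0,0,0.025],"twist":0}]'

```text
clock: 10.55
eef_pos: [0.4008, -0.3484, 0.0121]
tool_rot: [0.56, -0.414, 0.476, -0.537]
ft_force: [-0.9, -0.2, -1.0]
grip_width: 0.0507
```

```bash
python3 s.py 2,66,14
```

```text
10.55 clamp mm [-0.1 64.3 12.1] yaw 11.93 F clamp [ 0.   0.9 -1. ]
2,66,14 units [-0.01  -0.01  -0.008]
lean(tool y in clamp) [-0.088 -0.03  -0.996] [-0.698  0.446 -0.338  0.7   -0.031  0.665] 0.0507286486399687
```

move_arm --increments '[{"grip":0.38,"linear":[0,0,0.01],"twist":0},{"grip":0.38,"linear":[0,0,0],"twist":0},{"grip":0.38,"linear":[0,0,0],"twist":0},{"grip":0.38,"linear":[0,-0.05,0],"twist":0},{"grip":0.38,"linear":[0,-0.1,0],"twist":0}]'

```text
clock: 11.05
eef_pos: [0.3996, -0.3433, 0.0397]
tool_rot: [0.56, -0.417, 0.473, -0.537]
ft_force: [0.2, -1.1, 0.5]
grip_width: 0.0528
```

move_arm --increments '[{"grip":0.38,"linear":[0,-0.15,0],"twist":0},{"grip":0.38,"linear":[0,-0.2,0],"twist":0},{"grip":0.38,"linear":[0,-0.2,0],"twist":0},{"grip":0.38,"linear":[0,0,0],"twist":0},{"grip":0.38,"linear":[0,0,0],"twist":0}]'

```text
clock: 11.55
eef_pos: [0.395, -0.3349, 0.1585]
tool_rot: [0.56, -0.416, 0.474, -0.537]
ft_force: [0.3, 0.2, -0.9]
grip_width: 0.0531
```

```bash
python3 s.py;  python3 - <<'E'
from h import *
C=np.array([.4637,-.335,0]);t=np.radians(102)
W=np.array([[np.cos(t),-np.sin(t),0],[np.sin(t),np.cos(t),0],[0,0,1]])
im,P=cam("top"); im2,P2=cam("scene")
for Q in(P,P2):
    q=(Q.reshape(-1,3)-C)@W; m=(q[:,2]>.046)&(q[:,2]<.057)&(abs(q[:,0])<.03)&(q[:,1]>.02)&(q[:,1]<.1); print(m.sum(),q[m].min(0) if m.any() else 0,q[m].max(0) if m.any() else 0)
    m=(q[:,2]>.052)&(q[:,2]<.064)&(q[:,0]>.085)&(q[:,0]<.15)&(abs(q[:,1])<.025); print('tab',m.sum(),np.percentile(q[m],[2,50,98],axis=0)[:,0] if m.any() else 0)
cv2.imwrite("pics/c6.png",np.hstack([cv2.resize(im[190:310,270:390],(400,480)),cv2.resize(im2[190:320,160:300],(400,480),interpolation=2)]))
E
```

```text
11.55 clamp mm [ 14.4  67.1 158.5] yaw 11.97 F clamp [ 0.1 -0.3 -0.9]
lean(tool y in clamp) [-0.085 -0.026 -0.996] [-0.684  0.256 -0.174  1.057 -0.033  0.678] 0.053097708223255324
94 [-0.00417138  0.04425469  0.04602083] [0.0167043  0.07601746 0.05670777]
tab 59 [0.1233802  0.12750893 0.13094859]
294 [-0.01614896  0.04471894  0.04607132] [0.01612676 0.07698407 0.05466089]
tab 129 [0.12262048 0.1256842  0.13129766]
```

View pics/c6.png

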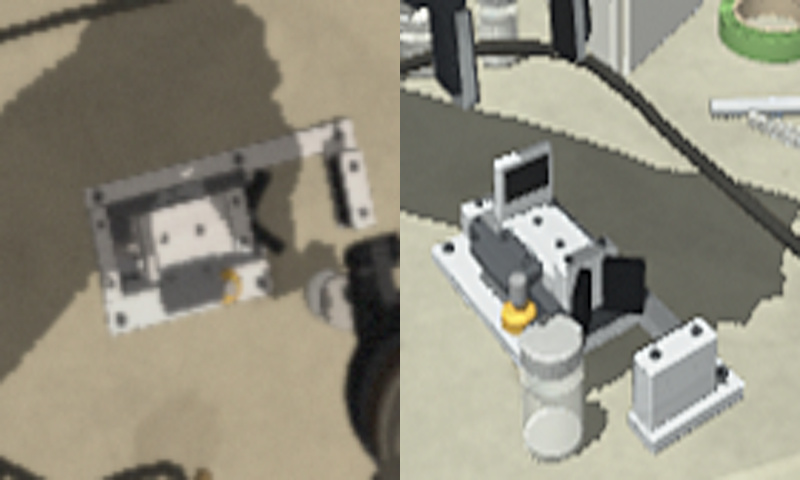

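The jar stands upright with its centre about 60 mm out at x ≈ 0, clear of the plate. The tab is at x 124–131 mm, so the jaw is at about 26 mm, and the pin is up.

```bash
python3 -c "
from workcell import bot
print(bot.job_done(), bot.get_obs()['clock'])"
```

```text
the job is handed in; nothing more can be done
the job is handed in; nothing more can be done
```

The job is done and handed in, at about 11.7 s on the robot's clock; no verdict is reported.

- **Jaw:** I pushed it open by its tab with the shut fingertips until the pin popped up, and it came back onto the pin. The fingers were then clear, with tool force at noise level and the jar still in its nest.
- **Jar:** I lowered the half-open fingers around it and pushed it out with the rear finger only, without gripping or lifting it. I then lifted the fingers straight up.
- **Last check of the jar:** It stood upright with its centre about 60 mm out of the nest, clear of the clamp plate.
- **Last check of the clamp:** The tab was about 26 mm further along than at the start, which matches parked, and the pin was visibly up. The robot was away from everything.
- **Bystanders:** I went over or round them and felt no unexpected contact. I did not re-measure their positions.
- **Deviations:** The tool picked up a lean of about 0.1 rad from the tab push, and small moves overshot by several mm. I corrected the overshoots as I went; the lean could not be commanded out and did no harm. No check failed.

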